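Sort the cut tube pieces into their trays on the welding bench

TASK

Sort the five loose tube pieces on the welding bench: both square tube offcuts go into the long narrow tray, both round collars into the round pan, and the tee into the square tray. Set each one down gently, not dropped or thrown, so that it rests flat on the tray's floor inside the rim, the same way up as it lies now. Leave the small tape measure and the hexagon nut where they are.

Things in the scene. Friction and masses are not known exactly. Their poses are not given: they have to be found in the camera images.
- tube_a: Offcut of square steel tube, 35 x 35 mm in section, 70 mm long, 3 mm wall, about 0.2 kg, bare metal, lying on one flat side on the bench. Origin: centre of its underside. x runs along the tube, z up. The two such tubes are alike.
- tube_b: Offcut of square steel tube, 35 x 35 mm in section, 70 mm long, 3 mm wall, about 0.2 kg, bare metal, lying on one flat side on the bench. Origin: centre of its underside. x runs along the tube, z up. The two such tubes are alike.
- collar_a: Round steel collar (short ring of tube), outer diameter 50 mm, bore 40 mm, 30 mm tall, about 0.16 kg, bare metal, standing on its flat end with the bore upright. Origin: centre of its underside; z is the bore axis, up. The two collars are alike.
- collar_b: Round steel collar (short ring of tube), outer diameter 50 mm, bore 40 mm, 30 mm tall, about 0.16 kg, bare metal, standing on its flat end with the bore upright. Origin: centre of its underside; z is the bore axis, up. The two collars are alike.
- tee: Welded T of round steel tube, 30 mm outside diameter, about 0.19 kg, bare metal, lying flat on the bench (the plugged-looking dark ends are its bores). The straight run is 90 mm long along x, centred on the origin; the single branch stands off its middle along +y, its end 50 mm from the run's axis. Origin: under the middle of the run's axis, at the underside; z up, the tube axes are 15 mm above it.
- long_tray: Long narrow rectangular tray for the square tubes, 210 mm along its x by 90 mm along its y outside, room for two tubes one behind the other along x. Bare metal, fixed to the bench, walls 3 mm thick, rim 15 mm above the bench, floor 3 mm thick (its top 3 mm above the origin). Origin: centre of its underside, at bench height. 
- square_tray: Square tray for the tee, 140 x 140 mm outside, sides along its x and y. Bare metal, fixed to the bench, walls 3 mm thick, rim 15 mm above the bench, floor 3 mm thick (its top 3 mm above the origin). Origin: centre of its underside, at bench height. 
- round_pan: Round pan for the collars, 180 mm outside diameter, room for two collars side by side. Bare metal, fixed to the bench, walls 3 mm thick, rim 15 mm above the bench, floor 3 mm thick (its top 3 mm above the origin). Origin: centre of its underside, at bench height. 
- tape: Small yellow pocket tape measure lying flat, 40 x 36 mm with a steel hook tab that sticks out 3 mm, 18 mm high, loose among the pieces; a bystander. Origin: centre of its underside.
- nut: Large bare-metal hexagon nut, 36 mm across flats, 19 mm high, lying loose among the pieces; a bystander. Origin: centre of its underside.

How it is judged:
At the end, for the whole second after the job is handed in: Tubes in the long tray, collars in the round pan, tee in the square tray: each origin inside its tray, underside within 4 mm of the tray floor, tilted under 0.12 rad from its starting way up, at rest (under 0.02 m/s, 0.15 rad/s), released (x of tube_a in the frame of long_tray between -0.085 and 0.085 m and y of tube_a in the frame of long_tray between -0.042 and 0.042 m and z of tube_a in the frame of long_tray between -0.002 and 0.007 m and angle between each of tube_a, tube_b, collar_a, collar_b, tee's own z axis and vertical below 0.12 rad and linear speed of each of tube_a, tube_b, collar_a, collar_b, tee below 0.02 m/s and angular speed of each of tube_a, tube_b, collar_a, collar_b, tee below 0.15 rad/s and contact force between the fingers and tube_a below 0.05 N and x of tube_b in the frame of long_tray between -0.085 and 0.085 m and y of tube_b in the frame of long_tray between -0.042 and 0.042 m and z of tube_b in the frame of long_tray between -0.002 and 0.007 m and contact force between the fingers and tube_b below 0.05 N and x of collar_a in the frame of round_pan between -0.065 and 0.065 m and y of collar_a in the frame of round_pan between -0.065 and 0.065 m and z of collar_a in the frame of round_pan between -0.002 and 0.007 m and contact force between the fingers and collar_a below 0.05 N and x of collar_b in the frame of round_pan between -0.065 and 0.065 m and y of collar_b in the frame of round_pan between -0.065 and 0.065 m and z of collar_b in the frame of round_pan between -0.002 and 0.007 m and contact force between the fingers and collar_b below 0.05 N and x of tee in the frame of square_tray between -0.062 and 0.062 m and y of tee in the frame of square_tray between -0.062 and 0.062 m and z of tee in the frame of square_tray between -0.002 and 0.007 m and contact force between the fingers and tee below 0.05 N); the robot touches nothing.
It fails at once if a piece is dropped or thrown: it moves faster than 0.7 m/s (a free fall of about 25 mm) with no finger on it ((linear speed of tube_a above 0.7 m/s and contact force between the fingers and tube_a below 0.05 N) or (linear speed of tube_b above 0.7 m/s and contact force between the fingers and tube_b below 0.05 N) or (linear speed of collar_a above 0.7 m/s and contact force between the fingers and collar_a below 0.05 N) or (linear speed of collar_b above 0.7 m/s and contact force between the fingers and collar_b below 0.05 N) or (linear speed of tee above 0.7 m/s and contact force between the fingers and tee below 0.05 N)).
It fails at once if the tape measure or the nut is pushed more than 25 mm from its place (distance of any of tape, nut from where it was at the start of the episode above 0.025 m).
It also fails if it takes over 115 s, if anything falls off the work surface, if the arm or the gripper's body presses on something with over 40 N, if the wrist force passes 120 N, or if a joint passes its speed limit or range.

ROBOT

A 6-joint arm with a two-finger parallel gripper is mounted at the origin on the work surface. World frame = base frame: x ahead of the robot, y to its left, z up, the work surface at z = 0. Lengths are in m, angles in rad, forces in N, time in s.
With the tool pointing down it reaches from about 0.3 to 0.775 m from the base axis. Payload 14.6 kg.
Tool frame: the origin (TCP) lies at the very end of the fingers, on their centre line; the grasp point (between the pads) lies 19 mm behind it; z points along the fingers, y is the line along which they close (so a half turn about z gives the same grasp; the last joint's range is limited). The gripper opens to 94 mm and grips with 3 to 60 N. Pads are 16 mm wide; open, the fingers measure 119 mm over their backs; the gripper's body (75 mm by 177 mm) begins 78 mm behind the grasp point.
Start: joints at [1.223, 0.3, 1.521, -0, 1.321, -0.067], TCP at [0.152, 0.528, 0.205] pointing down, gripper open.
Joint ranges: [-3.03, 3.03], [-0.79, 2.21], [0.23, 2.52], [-1.04, 4.18], [0, 3.07], [-2.55, 2.55]. Speed limits (rad/s): [2.22, 2.22, 2.57, 3.14, 3.14, 3.14].

INTERFACE

Orientations are given as [roll, pitch, yaw] about the fixed x, y, z axes, in that order (R = Rz(yaw) Ry(pitch) Rx(roll)).
In Python, from station import ctrl gives the robot as it stands.
- The arm moves only by the shell command python3 -m pendant 'ROWS' [OPENING] [FORCE]. ROWS is JSON, a list of rows, each a list of 2 entries, a list of its own where there are three numbers: the shift along the world's x, y, z in cm, then the turn about the world's z in rad. A call has 1 to 20 rows; each row shifts and turns the commanded pose from where the row before left it; what a row does not reach is not made up. A row lasts 1/12 s, in which the tool goes at most 41.7 mm and 7.16 degrees, less where a joint would pass 70% of its speed; a pose out of reach is approached as far as the arm can. A call is refused whole if a number of a shift passes 4.17 or a number of a turn 0.125, either way. A call with a gripper value outside its range is refused whole. OPENING is the opening, from 0 (shut) to 1 (fully open), set as the call begins (- or left out, the last holds). The fingers move at their own pace and stop on an object; FORCE is the grip in N (left out, the last holds). Time passes only in rows, so rows that do not move let the fingers close. It gives the time, the measured TCP pose, the force, the opening and the grip force at its end, in the units of the state.
- ctrl.get_obs(): the state, without advancing time (a new reading comes with each control period).
- ctrl.camera(name): name is "scene" or "top"; returns a dict with "color" (384x512x3 uint8, red, green, blue), "intrinsics" (3x3 intrinsics, pixels), "k1" (the pictures are not rectified: a ray, as slopes to the right and down, at radius r is drawn at 1 + k1 r^2 times it, then the intrinsics apply), "camera_from_world" (4x4, takes a point from world to camera coordinates). Camera axes: x right, y down, z forward; pixel columns grow to the right and rows downward; lengths in m; the calibration is good to about 2 mm. A picture is of the moment at which its call begins. There is no depth.
- ctrl.hand_in(): hands the job in; it is judged then, once.
The state is a dict: "time_s": time; "qpos": joint angles; "joint_vel": joint speeds; "tau": joint torques, N m; "ee_pos": TCP position; "eef_rot": TCP orientation; "force": force on the tool from outside, world axes, zero at the start; "moment": the same for the moment, N m; "grip_width": finger opening in m; "grip_force": force on a finger pad.
Only numpy, scipy, OpenCV 4.12 (cv2) and the standard library are available. Lean on these libraries where they do the work, as an engineer would, in place of code of your own. Each camera call takes 0.05 s, during which the arm holds its last target. There are 200 camera calls.

## Working session

There is one attempt and no reset: what is moved stays moved. The work goes in short steps, Python scripts to look and compute and a shell command to move; the robot and the scene stay as the last step left them, time stands still between calls to the robot, and variables do not carry over. Pictures are saved under pics/ and viewed, at most 14 in all, crops included, and the job is handed in when it is done.

```bash
mkdir -p pics; ls; python3 - <<'E'
from station import ctrl
import cv2
for n in("top","scene"):
    c=ctrl.camera(n); cv2.imwrite(f"pics/{n}0.png",cv2.resize(c["color"][:,:,::-1],(800,600),interpolation=cv2.INTER_CUBIC))
    print(c["intrinsics"],c["k1"],c["camera_from_world"])
o=ctrl.get_obs();print(o["time_s"],o["ee_pos"],o["eef_rot"],o["grip_width"])
E
```

```text
pics
[[363.12668495   0.         259.93189863]
 [  0.         363.12668495 191.41702398]
 [  0.           0.           1.        ]] -0.008789855869451415 [[-3.19531083e-03 -9.99643649e-01  2.65021777e-02 -1.24578775e-02]
 [-9.88770381e-01 -8.01358064e-04 -1.49440595e-01  5.63712430e-01]
 [ 1.49408579e-01 -2.66820775e-02 -9.88415471e-01  8.86195879e-01]
 [ 0.00000000e+00  0.00000000e+00  0.00000000e+00  1.00000000e+00]]
[[402.30431753   0.         252.84294564]
 [  0.         402.30431753 191.49161209]
 [  0.           0.           1.        ]] -0.045472318808947663 [[ 0.77889516  0.62713577  0.00480104 -0.43099431]
 [ 0.39466168 -0.48418692 -0.78090024 -0.18985761]
 [-0.48740588  0.6101342  -0.62463731  1.22132437]
 [ 0.          0.          0.          1.        ]]
0.1 [0.15234605 0.52822546 0.20495291] [-3.14055146e+00 -6.73268817e-05  2.86077060e+00] 0.09399068322294382
```

View pics/top0.png

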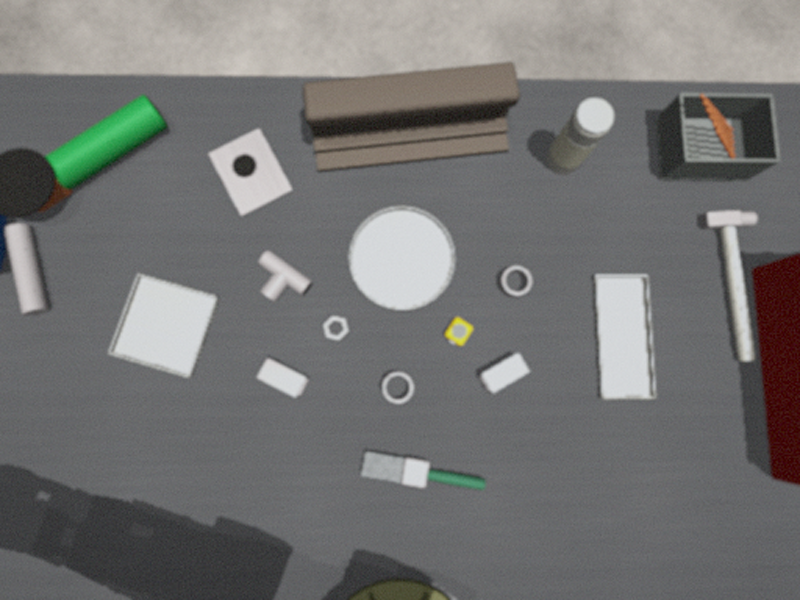

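View pics/scene0.png

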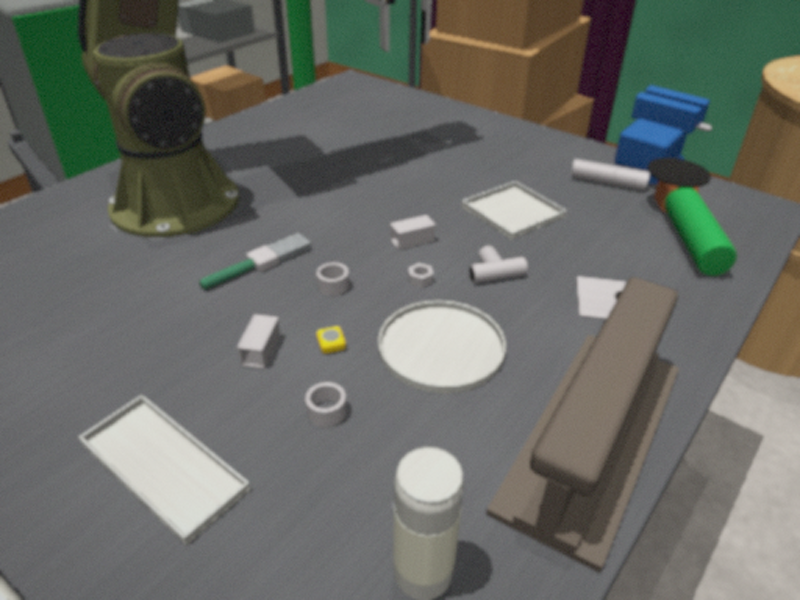

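The top view shows everything. In 800x600 pixels:
- **Tubes:** (283,378) and (505,373)
- **Collars:** (516,281) and (398,388)
- **Tee:** (283,276)
- **Nut and tape:** nut (336,328), tape (459,331)
- **Trays:** square tray (163,326), round pan (402,259), long tray (625,336)

Next I'll turn these blobs into world poses.

```bash
cat > h.py <<'E'
from station import ctrl
import cv2, numpy as np
def cam(n="top"): return ctrl.camera(n)
def toworld(c,px,z):
    px=np.atleast_2d(np.float64(px)); K=c["intrinsics"]; T=c["camera_from_world"]
    d=cv2.undistortPoints(px[:,None],K,np.array([c["k1"],0,0,0]))[:,0]
    R=T[:3,:3]; C=-R.T@T[:3,3]; r=np.c_[d,np.ones(len(d))]@R
    return C+r*((z-C[2])/r[:,2])[:,None]
def blobs(c,seeds,thr=115):
    g=cv2.cvtColor(c["color"],cv2.COLOR_RGB2GRAY); 
    sat=c["color"].max(2).astype(int)
    m=(sat>thr).astype(np.uint8); n,l,s,cc=cv2.connectedComponentsWithStats(m)
    out={}
    for k,(u,v,z) in seeds.items():
        p=cc[1:]-np.array([u,v])/1.5625; i=1+np.argmin((p**2).sum(1)-0*s[1:,4]+1e4*(s[1:,4]<30))
        cs,_=cv2.findContours((l==i).astype(np.uint8),cv2.RETR_EXTERNAL,cv2.CHAIN_APPROX_NONE)
        w=toworld(c,max(cs,key=len)[:,0],z)[:,:2]; rc=cv2.minAreaRect(np.float32(w*1000))
        out[k]=(w,rc,s[i,4])
        bx=cv2.boxPoints(rc);e=max(bx[1]-bx[0],bx[2]-bx[1],key=np.linalg.norm)
        print(k,"cen",np.round(rc[0],1),"size",np.round(rc[1],1),"long-axis yaw",round(float(np.arctan2(e[1],e[0])),3),"area",s[i,4])
    return out
S=dict(tubeL=(283,378,.018),tubeR=(505,373,.018),colFar=(516,281,.015),colNear=(398,388,.015),tee=(283,276,.015),nut=(336,328,.01),tape=(459,331,.009),sq=(163,326,.008),pan=(402,259,.008),long=(625,336,.008))
E
python3 - <<'E'
from h import *
c=cam();b=blobs(c,S)
print(toworld(c,[[283/1.5625,272/1.5625],[270/1.5625,294/1.5625],[265/1.5625,256/1.5625],[304/1.5625,287/1.5625]],.02)*1000)
E
```

```text
tubeL cen [436.7 190.4] size [84.1 41.5] long-axis yaw 1.112 area 533
tubeR cen [ 444.3 -176.9] size [43.  82.5] long-axis yaw -1.036 area 507
colFar cen [ 601.6 -203.4] size [53.6 54.5] long-axis yaw -0.029 area 221
colNear cen [422.    0.6] size [54.1 53.4] long-axis yaw 1.567 area 243
tee cen [601.3 205.2] size [97.7 69.8] long-axis yaw 0.95 area 612
nut cen [520.7 105.2] size [44.9 44.5] long-axis yaw 0.012 area 217
tape cen [ 511.5 -105. ] size [49.3 53.6] long-axis yaw -0.474 area 287
sq cen [525.7 392.3] size [152.4 149.1] long-axis yaw 1.282 area 3228
pan cen [644.   -6.1] size [187.6 186.7] long-axis yaw 0.783 area 3788
long cen [ 507.7 -387.3] size [218.5  98.5] long-axis yaw 0.001 area 2934
[[612.96503479 193.0776326   20.        ]
 [575.5109895  213.58796503  20.        ]
 [640.39010695 224.09519632  20.        ]
 [587.44145747 157.3241635   20.        ]]
```

```bash
python3 -m pendant '[[[3.16,-2.28,-0.5],-0.085],[[3.16,-2.28,-0.5],-0.085],[[3.16,-2.28,-0.5],-0.085],[[3.16,-2.28,-0.5],-0.085],[[3.16,-2.28,-0.5],0],[[3.16,-2.28,-0.5],0],[[3.16,-2.28,-0.5],0],[[3.16,-2.28,-0.5],0],[[3.16,-2.28,-0.5],0],[[3.16,-2.28,-0.5],0],[[3.16,-2.28,-0.5],0],[[3.16,-2.28,-0.5],0],[[3.16,-2.28,-0.5],0],[[3.16,-2.28,-0.5],0],[[0,0,0],0]]' 0.75 30; python3 - <<'E'
from h import *
c=cam("scene");p=c["color"][100:240,240:440,::-1];cv2.imwrite("pics/s1.png",cv2.resize(p,None,fx=4,fy=4,interpolation=cv2.INTER_CUBIC))
E
```

```text
time_s: 1.4
ee_pos: [0.5982, 0.2047, 0.1334]
eef_rot: [-3.14, -0.0, 2.516]
force: [-1.0, -0.3, -0.4]
grip_width: 0.0703
grip_force: 0.0
```

View pics/s1.png

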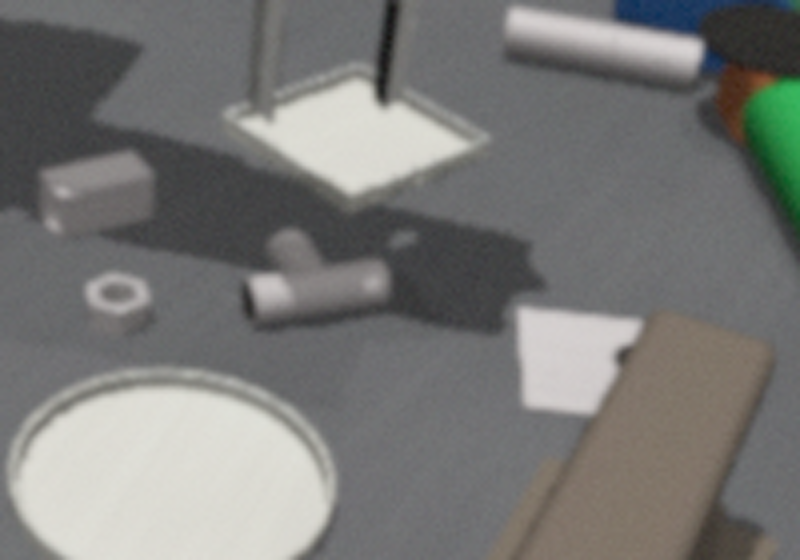

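The gripper hangs above the tee with its fingers spread along the run. In the crop, the run ends are at about (252,300) and (386,282), and the branch tip is near (285,245). I'll cross-check the tee pose from these.

```bash
python3 - <<'E'
from h import *
c=cam("scene")
print(toworld(c,[[240+252/4,100+300/4],[240+384/4,100+284/4],[240+285/4,100+243/4]],.015)*1000)
E
```

```text
[[592.84336768 153.03630345  15.        ]
 [649.07136876 221.4011744   15.        ]
 [574.65151345 220.60623939  15.        ]]
```

```bash
python3 -m pendant '[[[-0.25,0.25,-2.5],-0.01],[[-0.25,0.25,-2.5],0],[[0,0,-2.5],0],[[0,0,-2.5],0],[[0,0,-1.5],0],[[0,0,-1.2],0],[[0,0,0],0]]'; python3 -m pendant '[[[0,0,0],0],[[0,0,0],0],[[0,0,0],0],[[0,0,0],0],[[0,0,0],0],[[0,0,0],0]]' 0 30
```

```text
time_s: 2.08
ee_pos: [0.5881, 0.2148, 0.0064]
eef_rot: [-3.139, -0.002, 2.512]
force: [-1.0, -0.5, -0.2]
grip_width: 0.0706
grip_force: 0.0
time_s: 2.58
ee_pos: [0.5899, 0.2142, 0.0089]
eef_rot: [3.142, 0.0, 2.511]
force: [-2.0, -1.5, 1.7]
grip_width: 0.0341
grip_force: 1.2
```

```bash
python3 -m pendant '[[[0,0,0],0],[[0,0,0],0],[[0,0,0],0],[[0,0,0],0]]' 0 40; python3 - <<'E'
from h import *
c=cam("scene");p=c["color"][100:240,240:440,::-1];cv2.imwrite("pics/s2.png",cv2.resize(p,None,fx=4,fy=4,interpolation=cv2.INTER_CUBIC))
E
```

```text
time_s: 2.92
ee_pos: [0.5898, 0.2141, 0.0087]
eef_rot: [-3.141, 0.0, 2.511]
force: [-3.3, -2.6, 5.4]
grip_width: 0.0292
grip_force: 39.6
```

View pics/s2.png

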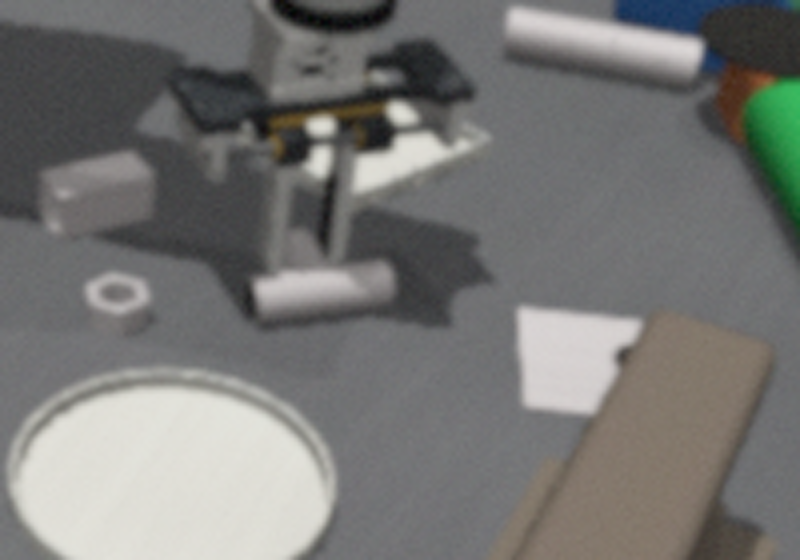

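```bash
python3 -m pendant '[[[0,0,0],0],[[0,0,0.5],0],[[0,0,1],0],[[0,0,1.5],0],[[0,0,1.5],0],[[0,0,0],0]]' 0 60; python3 - <<'E'
from h import *
c=cam("scene");p=c["color"][100:240,240:440,::-1];cv2.imwrite("pics/s3.png",cv2.resize(p,None,fx=4,fy=4,interpolation=cv2.INTER_CUBIC))
E
```

```text
time_s: 3.47
ee_pos: [0.5913, 0.2148, 0.057]
eef_rot: [3.138, 0.003, 2.511]
force: [0.3, 0.1, -1.3]
grip_width: 0.0287
grip_force: 59.5
```

View pics/s3.png

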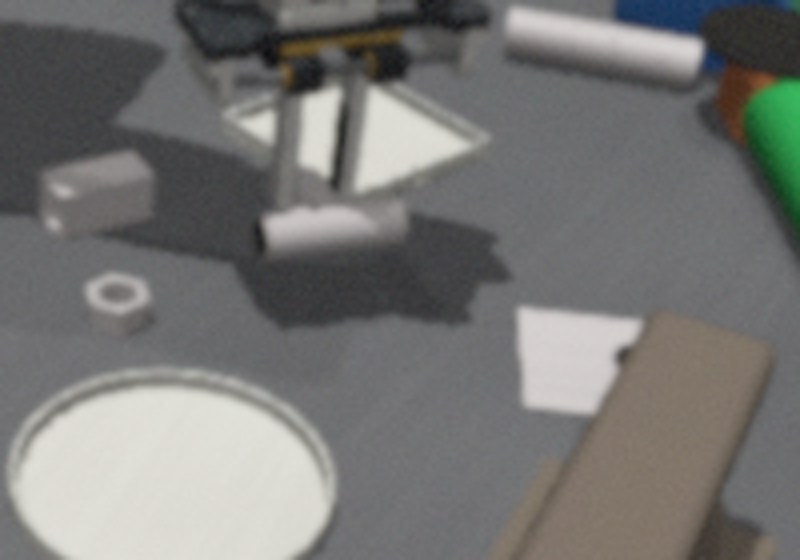

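The tee is lifted and level. Next is the square tray.

```bash
python3 -m pendant '[[[-0.8,1.8,0],0.05],[[-1.6,3.6,0],0.08],[[-1.6,3.6,0],0.08],[[-1.6,3.6,0],0.08],[[-1.6,3.6,0],0.05],[[-0.8,1.8,0],0],[[0,0,0],0],[[0,0,0],0]]'
```

```text
time_s: 4.18
ee_pos: [0.509, 0.3948, 0.0524]
eef_rot: [-3.141, -0.001, 2.853]
force: [-0.0, -0.2, -3.1]
grip_width: 0.0289
grip_force: 59.5
```

```bash
python3 -m pendant '[[[0,0.2,-1.2],0],[[0,0,-1.2],0],[[0,0,-0.7],0],[[0,0,-0.3],0],[[0,0,0],0],[[0,0,0],0]]'; python3 - <<'E'
from h import *
c=cam("scene");p=c["color"][90:190,260:420,::-1];cv2.imwrite("pics/s4.png",cv2.resize(p,None,fx=5,fy=5,interpolation=cv2.INTER_CUBIC))
E
```

```text
time_s: 4.68
ee_pos: [0.5101, 0.3959, 0.0193]
eef_rot: [-3.141, -0.0, 2.85]
force: [0.9, -0.6, -1.9]
grip_width: 0.029
grip_force: 59.5
```

View pics/s4.png

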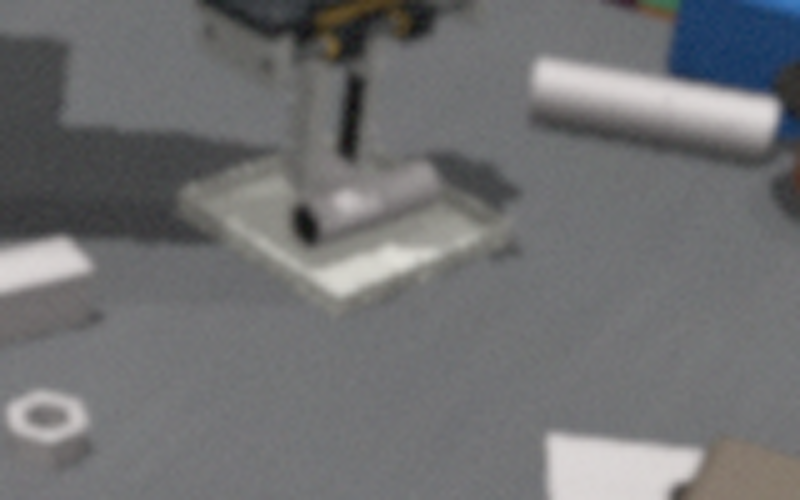

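The tee hangs just above the tray floor, a little toward the robot side. I'll nudge it +x, lower it and release.

```bash
python3 -m pendant '[[[0.4,0,-0.2],0],[[0.2,0,-0.2],0],[[0,0,-0.2],0],[[0,0,-0.2],0],[[0,0,0],0],[[0,0,0],0]]'
```

```text
time_s: 5.23
ee_pos: [0.516, 0.3963, 0.0118]
eef_rot: [3.141, 0.001, 2.851]
force: [-0.1, -2.0, 2.2]
grip_width: 0.0287
grip_force: 59.5
```

```bash
python3 -m pendant '[[[0,0,0],0],[[0,0,0],0],[[0,0,0],0],[[0,0,0],0]]' 0.55; python3 -m pendant '[[[0,0,1],0],[[0,0,2],0],[[0,0,3],0],[[0,0,3],-0.1],[[-1,-2.5,0],-0.12],[[-1,-2.5,0],-0.12],[[-1,-2.5,0],-0.12],[[-1,-2.5,0],-0.12],[[-1,-2.5,0],-0.12],[[-1,-2.5,0],-0.12],[[-1,-2.5,0],-0.12],[[-0.9,-2.5,0],-0.12],[[0,-0.6,0],-0.12],[[0,0,0],-0.12],[[0,0,0],-0.12],[[0,0,0],-0.12],[[0,0,0],-0.12],[[0,0,0],-0.12],[[0,0,0],0]]' 0.75
```

```text
time_s: 5.57
ee_pos: [0.5158, 0.3963, 0.0114]
eef_rot: [3.142, -0.0, 2.851]
force: [0.3, 0.0, 0.5]
grip_width: 0.0508
grip_force: 0.0
time_s: 7.15
ee_pos: [0.437, 0.1903, 0.1022]
eef_rot: [3.141, -0.001, 1.065]
force: [0.8, -0.2, -0.3]
grip_width: 0.0704
grip_force: 0.0
```

```bash
python3 - <<'E'
from h import *
c=cam("scene");p=c["color"][90:190,260:420,::-1];cv2.imwrite("pics/s5.png",cv2.resize(p,None,fx=5,fy=5,interpolation=cv2.INTER_CUBIC))
E
python3 -m pendant '[[[0,0,-2.5],0.05],[[0,0,-2.5],0],[[0,0,-2.4],0],[[0,0,-1.2],0],[[0,0,-0.8],0],[[0,0,0],0]]';python3 -m pendant '[[[0,0,0],0],[[0,0,0],0],[[0,0,0],0],[[0,0,0],0],[[0,0,0],0],[[0,0,0],0],[[0,0,0],0],[[0,0,0],0]]' 0 40
```

```text
time_s: 7.7
ee_pos: [0.4363, 0.1901, 0.0065]
eef_rot: [-3.14, 0.001, 1.124]
force: [-0.6, 0.3, 0.0]
grip_width: 0.0701
grip_force: 0.0
time_s: 8.37
ee_pos: [0.4375, 0.1904, 0.008]
eef_rot: [3.14, -0.001, 1.121]
force: [2.2, -1.1, 6.2]
grip_width: 0.0347
grip_force: 40.0
```

View pics/s5.png

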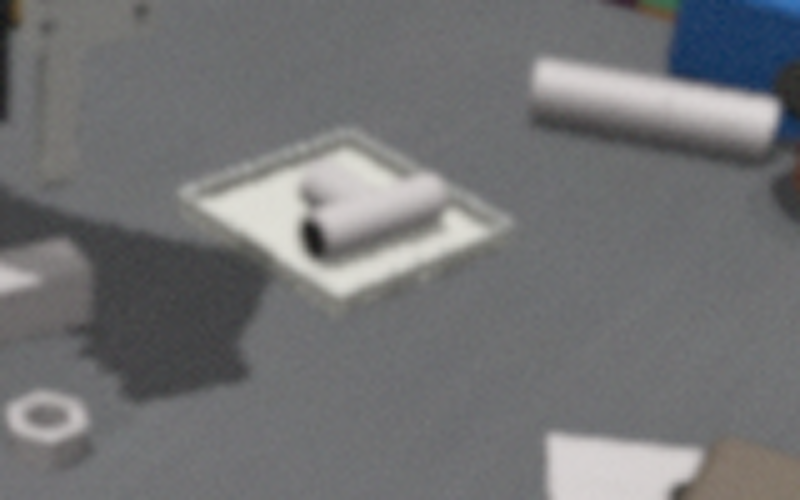

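The tee rests flat in its tray, and the first tube is gripped (34.7 mm). I'll carry it to the far half of the long tray.

```bash
python3 -m pendant '[[[0,0,1],0],[[0,0,2.5],0],[[0,0,3],0],[[0.78,-2.5,0.5],-0.05],[[0.78,-3.8,0],-0.1],[[0.78,-3.9,0],-0.1],[[0.78,-3.9,0],-0.1],[[0.78,-3.9,0],-0.1],[[0.78,-3.9,0],-0.1],[[0.78,-3.9,0],-0.1],[[0.78,-3.9,0],-0.1],[[0.78,-3.9,0],-0.1],[[0.78,-3.9,0],-0.1],[[0.78,-3.9,0],-0.1],[[0.7,-3.9,0],-0.07],[[0.7,-3.9,0],0],[[0.7,-3.9,0],0],[[0.5,-2.5,0],0],[[0,-1.4,0],0],[[0,0,0],0]]'; python3 -m pendant '[[[0,0,0],0]]'
```

```text
time_s: 10.03
ee_pos: [0.5477, -0.3822, 0.0771]
eef_rot: [-3.141, 0.001, -0.002]
force: [-0.7, 0.3, -2.0]
grip_width: 0.0347
grip_force: 40.0
time_s: 10.12
ee_pos: [0.5481, -0.3796, 0.0771]
eef_rot: [-3.141, 0.001, -0.0]
force: [-0.3, 0.3, -2.4]
grip_width: 0.0348
grip_force: 40.0
```

```bash
python3 -m pendant '[[[0.5,-0.7,-1],0],[[0,0,-2],0],[[0,0,-2],0],[[0,0,-0.5],0],[[0,0,0],0],[[0,0,0],0]]'; python3 - <<'E'
from h import *
c=cam("scene");p=c["color"][230:350,30:190,::-1];cv2.imwrite("pics/s6.png",cv2.resize(p,None,fx=5,fy=5,interpolation=cv2.INTER_CUBIC))
E
```

```text
time_s: 10.62
ee_pos: [0.554, -0.3862, 0.0235]
eef_rot: [3.141, -0.0, 0.002]
force: [0.9, -0.5, -0.9]
grip_width: 0.035
grip_force: 40.0
```

View pics/s6.png

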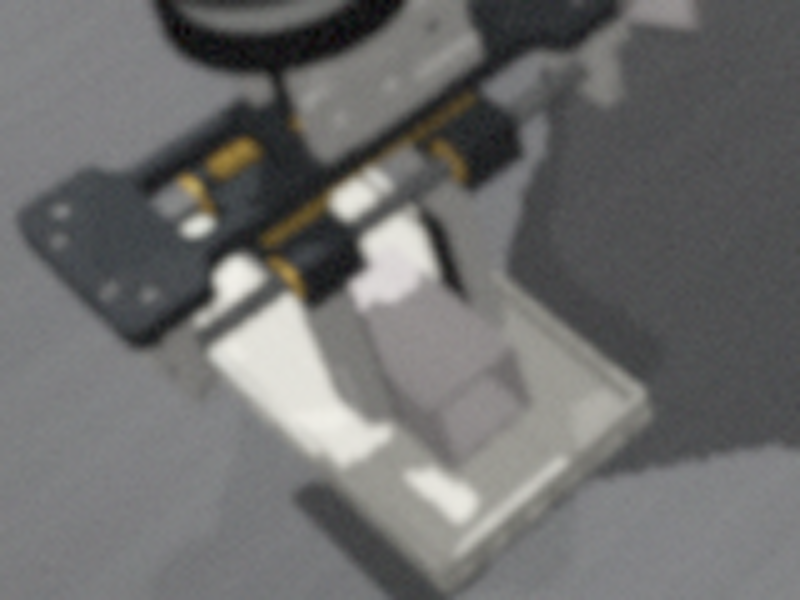

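The tube hangs over the tray, centred and aligned. I'll lower it.

```bash
python3 -m pendant '[[[0,0,-0.4],0],[[0,0,-0.3],0],[[0,0,-0.3],0],[[0,0,-0.2],0],[[0,0,0],0],[[0,0,0],0]]'
```

```text
time_s: 11.17
ee_pos: [0.5536, -0.3867, 0.0111]
eef_rot: [-3.142, -0.0, 0.001]
force: [-3.1, 3.0, 4.4]
grip_width: 0.0349
grip_force: 40.0
```

```bash
python3 -m pendant '[[[0,0,0],0],[[0,0,0],0],[[0,0,0],0],[[0,0,0],0]]' 0.5; python3 -m pendant '[[[0,0,1],0],[[0,0,2.5],0],[[0,0,3],0],[[0,0,2.5],0],[[-1.1,2.1,0],-0.115],[[-1.1,2.1,0],-0.115],[[-1.1,2.1,0],-0.115],[[-1.1,2.1,0],-0.115],[[-1.1,2.1,0],-0.115],[[-1.1,2.1,0],-0.115],[[-1.1,2.1,0],-0.115],[[-1.1,2.1,0],-0.115],[[-1.1,2.1,0],-0.115],[[-1.0,2.1,0],0],[[0,0,0],0],[[0,0,0],0]]' 0.75; python3 - <<'E'
from h import *
c=cam("scene");p=c["color"][180:350,30:250,::-1];cv2.imwrite("pics/s7.png",cv2.resize(p,None,fx=3.5,fy=3.5,interpolation=cv2.INTER_CUBIC))
E
```

```text
time_s: 11.5
ee_pos: [0.5536, -0.3868, 0.0104]
eef_rot: [3.142, -0.0, 0.001]
force: [0.5, 0.3, -0.5]
grip_width: 0.0469
grip_force: 0.0
time_s: 12.83
ee_pos: [0.4449, -0.1765, 0.1014]
eef_rot: [-3.141, -0.001, -1.033]
force: [0.1, -1.1, -0.5]
grip_width: 0.0708
grip_force: 0.0
```

View pics/s7.png

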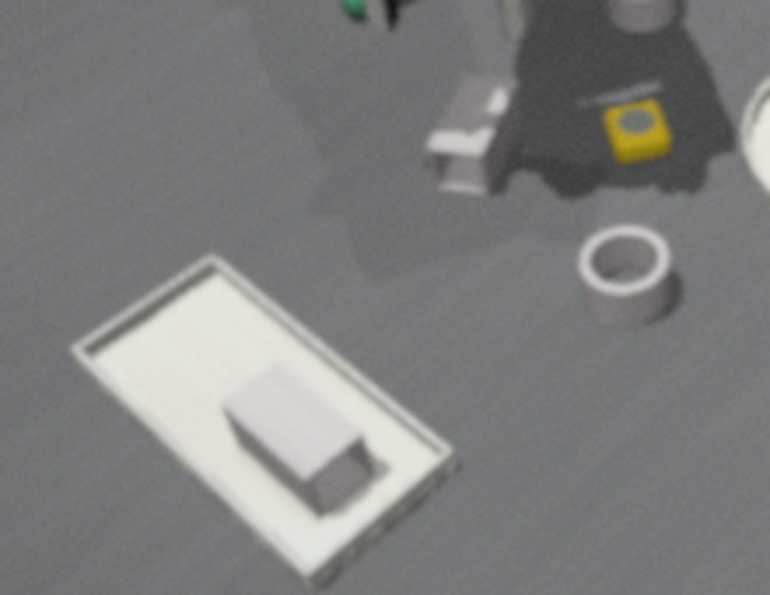

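The first tube lies flat inside the long tray. I'll pick the second.

```bash
python3 -m pendant '[[[0,0,-2.5],0],[[0,0,-2.5],0],[[0,0,-2.4],0],[[0,0,-1.1],0],[[0,0,-0.8],0],[[0,0,0],0]]';python3 -m pendant '[[[0,0,0],0],[[0,0,0],0],[[0,0,0],0],[[0,0,0],0],[[0,0,0],0],[[0,0,0],0],[[0,0,0],0],[[0,0,0],0]]' 0 40
```

```text
time_s: 13.38
ee_pos: [0.4444, -0.177, 0.0066]
eef_rot: [3.141, 0.001, -1.035]
force: [-0.2, -0.4, -0.3]
grip_width: 0.0703
grip_force: 0.0
time_s: 14.05
ee_pos: [0.4451, -0.1768, 0.008]
eef_rot: [-3.141, -0.001, -1.034]
force: [1.7, 2.0, 6.2]
grip_width: 0.0349
grip_force: 40.0
```

```bash
python3 -m pendant '[[[0,0,1],0],[[0,0,2.5],0],[[0,0,3],0.034],[[0.2,-2.1,0],0.1],[[0.2,-2.1,0],0.1],[[0.2,-2.1,0],0.1],[[0.2,-2.1,0],0.1],[[0.2,-2.1,0],0.1],[[0.2,-2.1,0],0.1],[[0.2,-2.1,0],0.1],[[0.2,-2.1,0],0.1],[[0.1,-2.1,0],0.1],[[0,-2.1,0],0.1],[[0,0,0],0],[[0,0,0],0],[[0,0,0],0]]'
```

```text
time_s: 15.38
ee_pos: [0.4613, -0.3861, 0.0724]
eef_rot: [-3.141, 0.001, -0.002]
force: [-0.3, 0.8, -2.2]
grip_width: 0.0349
grip_force: 40.0
```

```bash
python3 -m pendant '[[[0,-0.1,-1],0],[[0,0,-2],0],[[0,0,-1.9],0],[[0,0,-0.6],0],[[0,0,-0.4],0],[[0,0,-0.2],0],[[0,0,0],0],[[0,0,0],0]]'
```

```text
time_s: 16.05
ee_pos: [0.462, -0.388, 0.0123]
eef_rot: [3.141, -0.001, -0.0]
force: [-0.7, -0.5, -2.6]
grip_width: 0.035
grip_force: 40.0
```

```bash
python3 -m pendant '[[[0,0,-0.15],0],[[0,0,0],0],[[0,0,0],0]]';  python3 -m pendant '[[[0,0,0],0],[[0,0,0],0],[[0,0,0],0],[[0,0,0],0]]' 0.5; python3 -m pendant '[[[0,0,1],0],[[0,0,2.5],0],[[0,0,3],0],[[0,0,2.5],0],[[2,2.65,0],0],[[2,2.65,0],0],[[2,2.65,0],0],[[2,2.65,0],0],[[2,2.65,0],0],[[2,2.65,0],0],[[2,2.65,0],0],[[0,0,0],0],[[0,0,0],0]]' 0.85; python3 - <<'E'
from h import *
c=cam("scene");p=c["color"][180:350,30:250,::-1];cv2.imwrite("pics/s8.png",cv2.resize(p,None,fx=3.5,fy=3.5,interpolation=cv2.INTER_CUBIC))
E
```

```text
time_s: 16.3
ee_pos: [0.4621, -0.3881, 0.0111]
eef_rot: [3.14, -0.001, -0.0]
force: [-1.5, 0.0, 5.3]
grip_width: 0.0349
grip_force: 40.0
time_s: 16.63
ee_pos: [0.4616, -0.3877, 0.0099]
eef_rot: [-3.142, 0.0, -0.0]
force: [0.1, 0.1, -0.3]
grip_width: 0.0469
grip_force: 0.0
time_s: 17.72
ee_pos: [0.6023, -0.2009, 0.1004]
eef_rot: [3.141, -0.0, 0.002]
force: [-0.7, 0.1, -0.3]
grip_width: 0.08
grip_force: 0.0
```

View pics/s8.png

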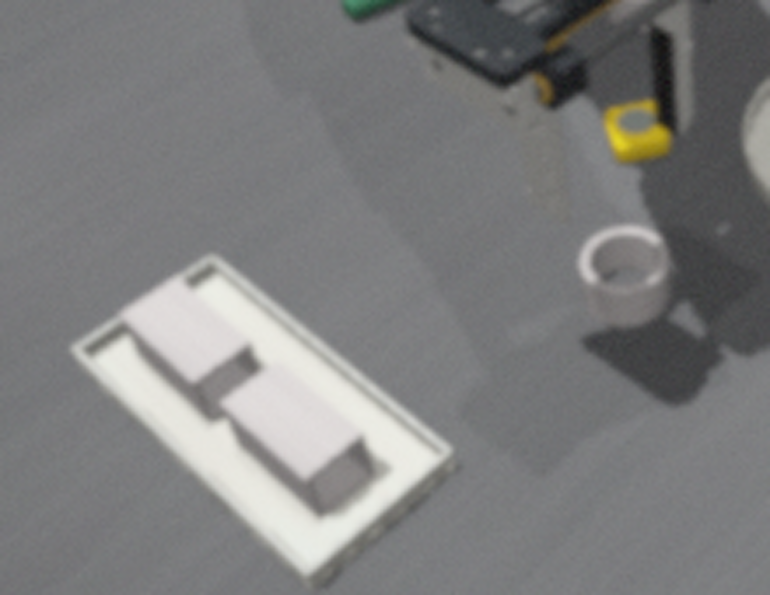

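Both tubes are in the tray. Now the far collar.

```bash
python3 -m pendant '[[[0,-0.25,-2.5],0],[[0,0,-2.5],0],[[0,0,-2.4],0],[[0,0,-1.1],0],[[0,0,-0.8],0],[[0,0,0],0]]';python3 -m pendant '[[[0,0,0],0],[[0,0,0],0],[[0,0,0],0],[[0,0,0],0],[[0,0,0],0],[[0,0,0],0],[[0,0,0],0],[[0,0,0],0]]' 0 30
```

```text
time_s: 18.27
ee_pos: [0.6009, -0.2052, 0.0061]
eef_rot: [-3.141, 0.001, -0.001]
force: [0.1, 0.3, -0.8]
grip_width: 0.0802
grip_force: 0.0
time_s: 18.93
ee_pos: [0.602, -0.2046, 0.0078]
eef_rot: [3.142, -0.001, -0.0]
force: [-2.2, 3.9, 6.1]
grip_width: 0.0494
grip_force: 30.0
```

```bash
python3 -m pendant '[[[0,0,1],0],[[0,0,2.5],0],[[0,0,2.5],0],[[0.8,2,0],0],[[1.2,3,0],0],[[1.2,3,0],0],[[1.2,3,0],0],[[1.2,3,0],0],[[1.2,3,0],0],[[1,2.9,0],0],[[0,0,0],0],[[0,0,0],0],[[0,0,0],0]]' - 40
```

```text
time_s: 20.02
ee_pos: [0.6794, -0.0062, 0.0671]
eef_rot: [3.141, 0.0, -0.0]
force: [-0.8, -0.1, -1.9]
grip_width: 0.0495
grip_force: 40.0
```

```bash
python3 -m pendant '[[[0,0,-1],0],[[0,0,-2],0],[[0,0,-1.4],0],[[0,0,-0.6],0],[[0,0,-0.4],0],[[0,0,-0.2],0],[[0,0,0],0],[[0,0,0],0]]'
```

```text
time_s: 20.68
ee_pos: [0.68, -0.0059, 0.0116]
eef_rot: [3.142, -0.001, -0.0]
force: [-0.2, -0.1, -1.7]
grip_width: 0.0492
grip_force: 40.0
```

```bash
python3 -m pendant '[[[0,0,-0.15],0],[[0,0,0],0],[[0,0,0],0]]';  python3 -m pendant '[[[0,0,0],0],[[0,0,0],0],[[0,0,0],0],[[0,0,0],0]]' 0.7; python3 -m pendant '[[[0,0,1],0],[[0,0,2.5],0],[[0,0,3],0],[[0,0,2.5],0],[[-3.2,0.1,0],0],[[-3.2,0.1,0],0],[[-3.2,0.1,0],0],[[-3.2,0.1,0],0],[[-3.2,0.1,0],0],[[-3.2,0.1,0],0],[[-3.2,0,0],0],[[-3.2,0,0],0],[[0,0,0],0],[[0,0,0],0]]' 0.85; python3 - <<'E'
from h import *
c=cam("scene");p=c["color"][150:270,180:360,::-1];cv2.imwrite("pics/s9.png",cv2.resize(p,None,fx=4,fy=4,interpolation=cv2.INTER_CUBIC))
E
```

```text
time_s: 20.93
ee_pos: [0.6803, -0.0058, 0.0108]
eef_rot: [3.141, -0.002, -0.0]
force: [-2.5, -0.9, 5.4]
grip_width: 0.0491
grip_force: 40.0
time_s: 21.27
ee_pos: [0.6797, -0.0057, 0.0095]
eef_rot: [-3.142, -0.0, -0.0]
force: [-0.5, 0.6, 0.0]
grip_width: 0.0655
grip_force: 0.0
time_s: 22.43
ee_pos: [0.4234, 0.0002, 0.1006]
eef_rot: [3.141, -0.002, -0.0]
force: [0.9, -0.7, 0.8]
grip_width: 0.0797
grip_force: 0.0
```

View pics/s9.png

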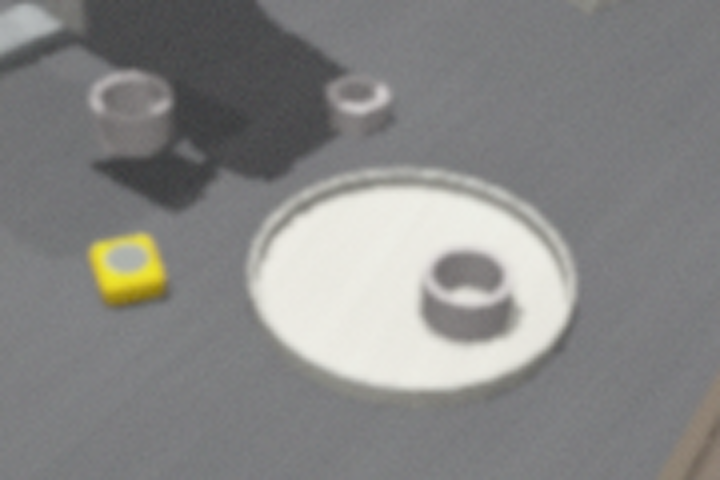

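The first collar sits flat in the pan. Now the near collar.

```bash
python3 -m pendant '[[[-0.1,0,-2.5],0],[[0,0,-2.5],0],[[0,0,-2.4],0],[[0,0,-1.1],0],[[0,0,-0.8],0],[[0,0,0],0]]';python3 -m pendant '[[[0,0,0],0],[[0,0,0],0],[[0,0,0],0],[[0,0,0],0],[[0,0,0],0],[[0,0,0],0],[[0,0,0],0],[[0,0,0],0]]' 0 40
```

```text
time_s: 22.98
ee_pos: [0.4228, 0.0003, 0.0053]
eef_rot: [-3.141, 0.002, -0.0]
force: [-0.1, -0.0, 0.1]
grip_width: 0.0802
grip_force: 0.0
time_s: 23.65
ee_pos: [0.423, 0.0003, 0.0069]
eef_rot: [3.142, -0.001, -0.0]
force: [-0.8, -0.3, 6.8]
grip_width: 0.0501
grip_force: 40.0
```

Carry it to (0.606, -0.006).

```bash
python3 -m pendant '[[[0,0,1],0],[[0,0,2.5],0],[[0,0,2.5],0],[[2,-0.1,0],0],[[3,-0.1,0],0],[[3,-0.1,0],0],[[3,-0.1,0],0],[[3,-0.1,0],0],[[3,-0.1,0],0],[[1.3,0,0],0],[[0,0,0],0],[[0,0,0],0],[[0,0,0],0]]'; python3 -m pendant '[[[0,0,-1],0],[[0,0,-2],0],[[0,0,-1.4],0],[[0,0,-0.6],0],[[0,0,-0.3],0],[[0,0,-0.2],0],[[0,0,0],0],[[0,0,0],0]]'
```

```text
time_s: 24.73
ee_pos: [0.6047, -0.0057, 0.0665]
eef_rot: [-3.142, 0.001, -0.0]
force: [0.9, -0.1, -1.3]
grip_width: 0.05
grip_force: 40.0
time_s: 25.4
ee_pos: [0.6059, -0.0058, 0.0122]
eef_rot: [3.141, -0.001, -0.0]
force: [-1.1, 0.3, -1.2]
grip_width: 0.0501
grip_force: 40.0
```

```bash
python3 -m pendant '[[[0,0,-0.15],0],[[0,0,-0.1],0],[[0,0,0],0],[[0,0,0],0]]';  python3 -m pendant '[[[0,0,0],0],[[0,0,0],0],[[0,0,0],0],[[0,0,0],0]]' 0.7; python3 -m pendant '[[[0,0,1],0],[[0,0,2.5],0],[[0,0,3],0],[[0,0,3],0],[[0,0,3],0],[[-2,3,2],0],[[-2.5,3,0],0],[[-2.5,3,0],0],[[-2.5,3,0],0],[[-2.5,3,0],0],[[-2.5,3,0],0],[[-2.5,3,0],0],[[-2.5,3,0],0],[[-2.5,3,0],0],[[0,3.5,0],0],[[0,3.5,0],0],[[0,3.5,0],0],[[0,3.5,0],0],[[0,0,0],0]]'; python3 - <<'E'
from h import *
c=cam("scene");cv2.imwrite("pics/s10.png",cv2.resize(c["color"][90:360,30:380,::-1],None,fx=2.2,fy=2.2,interpolation=cv2.INTER_CUBIC))
E
```

```text
time_s: 25.73
ee_pos: [0.606, -0.0058, 0.01]
eef_rot: [3.142, -0.001, -0.0]
force: [-1.7, -0.0, 6.4]
grip_width: 0.0496
grip_force: 40.0
time_s: 26.07
ee_pos: [0.6056, -0.0057, 0.0089]
eef_rot: [-3.142, 0.0, -0.0]
force: [0.9, 0.3, 1.0]
grip_width: 0.0657
grip_force: 0.0
time_s: 27.65
ee_pos: [0.3848, 0.4086, 0.1543]
eef_rot: [-3.14, -0.0, 0.003]
force: [-1.2, -1.4, -0.3]
grip_width: 0.0659
grip_force: 0.0
```

View pics/s10.png

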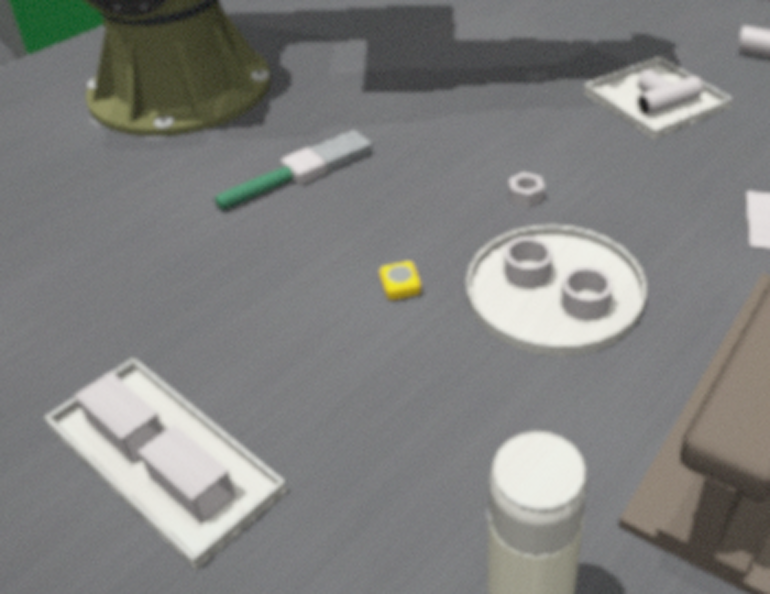

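All five pieces rest flat in their trays: tubes at (118,410) and (185,470), collars at (528,262) and (587,292), tee at (668,95). The tape and nut haven't moved, so I'm handing in.

```bash
python3 -c "
from station import ctrl
print(ctrl.hand_in())"
```

```text
the job is handed in; nothing more can be done
None
```

I put both tubes in the long tray, both collars in the round pan and the tee in the square tray; in the last picture all five rest flat inside the rims and the tape and nut look undisturbed. I handed in at about 28 s of the 115 s; no verdict came back.

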